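# Hang a clip-on hook on a desk post

## Task

Pick up the clip-on hook by its grip block and slide its open C sideways onto the thin neck of the desk post, from the foot's front end, until you feel it stop against the neck; then centre it, slide it down over the thick sleeve and press it lightly onto the collar. Let go and leave it sitting level on the collar, with its arm pointing to the front end of the foot. Never force it, and leave the other things on the desk where they are.

Things in the scene. Friction and masses are not known exactly. Their poses are not given: they have to be found in the camera images.
- stand: Fixed foot of the desk post: plate 130 (x) x 84 (y) x 12 mm with a dark slot along x; origin at the centre of its underside, on the desk, z up; its front end is -x (roughly towards the robot). The round upright post stands on the line y = 0 but is clamped anywhere from x = -6 to +6 mm along the slot (not measured: find it by feel). Its rubber bush yields along x only: 4 N a mm, 4 mm, then hard.
- neck_level (a point): Point above the slot's middle, 103 mm above the desk, half-way up the neck (post axis up to 6 mm off along x). Post, heights above desk in mm: collar = rubber disc diameter 52, top at 60, sprung (2.5 N a mm, gives 4 mm, then hard); thick sleeve diameter 15, 60 to 82; cone from 15 at 82 to 8 at 88; thin neck diameter 8, 88 to 118; head diameter 26, 118 to 126.
- clip: Clip-on hook, grey rigid plastic, about 90 g, loose on the desk; keep its push on the post below 18 N. Origin on the axis of its C, at the underside; z up, the C's gap opens to +x, the arm (12 wide, 16 high) runs to -x and ends in an upturned hook 89 mm behind the C's axis, 31 mm high.
- clip_eye (a point): Centre of the C's bore, 8 mm above the underside; axes as clip. C: 16 high, bore diameter 18.5, outer diameter 32.5, gap 11.5 wide, lips flaring to about 20 wide 25 mm ahead of the axis. The gap passes the neck, not the sleeve; the bore passes the sleeve, not the head. With the neck against the back of the bore, the bore axis is 5.25 mm past the neck's axis.
- clip_grip (a point): Where to hold the clip: in its grip block, 52 mm behind the bore axis (-x) and 30 mm above the underside; block 20 (x) x 14 (y) mm, from the underside to 46 mm high; close the fingers along y. Axes as clip.
- stapler: grey desk stapler, 37x133x54 mm, origin at the centre of its underside; leave alone
- number_stamp: red hand stamp, 41x60x92 mm, origin at the centre of its underside; leave alone
- cup_a: clear lidded specimen cup, diameter 58, 65 mm high, origin at the centre of its underside; leave alone
- pen_a: ball pen, 145 mm long, origin at the centre of its underside; leave alone
- phone: black phone lying flat, 150x71x8 mm, origin at the centre of its underside; leave alone
There are look-alikes about, which are no part of the job. What is shaped like the clip but green is not meant.

How it is judged:
By the outcome, as a careful person would: the job done as asked, in the order asked, and still so for the second after the job is handed in, with the robot touching nothing.
It also fails if it takes over 45 s, if anything falls off the work surface, if the arm or the gripper's body presses on something with over 40 N, if the wrist force passes 120 N, or if a joint passes its speed limit or range.

## Robot

A 6-joint arm with a two-finger parallel gripper is mounted at the origin on a cart in front of the work surface, level with it; the furniture and walls round the work are solid. World frame = base frame: x ahead of the robot, y to its left, z up, the work surface at z = 0. Lengths are in m, angles in rad, forces in N, time in s.
With the tool pointing down it reaches from about 0.425 to 0.95 m from the base axis. Payload 3.5 kg.
Tool frame: the origin (TCP) lies on the centre line of the jaws, within the pads' length; the fingertips stand tip_extent ahead of it and the grasp point (between the pads) lies 2 mm behind it (tip_extent is the distance from the TCP to the fingertips, in m); z points along the fingers, y is the direction in which the jaws open and shut (so a half turn about z gives the same grasp; the last joint's range is limited). The gripper opens to 85 mm and grips with 20 to 120 N. Pads are 22 mm wide; open, the fingers measure 114 mm over their backs; the gripper's body (76 mm by 85 mm) begins 54 mm behind the grasp point. The pads swing forward as they close: fully open they stand 13 mm farther back than shut.
Start: joints at [-1.341, 0.286, 1.577, -0, 1.279, -0.15], TCP at [0.25, -0.627, 0.248] pointing down, gripper open.
Joint ranges: [-2.77, 2.77], [-0.9, 2.22], [0.21, 2.48], [-1.53, 4.67], [0.24, 2.81], [-2.84, 2.84]. Speed limits (rad/s): [2.79, 2.79, 3.14, 3.14, 3.14, 3.14].

## Interface

Orientations are given as a unit quaternion [x, y, z, w].
In Python, from plant import * gives the robot as it stands.
- The arm moves only by the shell command python3 -m crank 'ROWS' [FORCE]. ROWS is JSON, a list of rows, each a list of 7 numbers: the gripper's target within -1 to 1 (shut at 1, half-way at 0, fully open at -1), then the shift along the tool's x, y, z in cm, then the turn, a rotation vector about the tool's x, y, z in degrees. In form: [[fingers, tx, ty, tz, wx, wy, wz], ...]. A call has 1 to 5 rows; each row shifts and turns the commanded pose from where the row before left it, along the tool's axes as they then stand; what a row does not reach is not made up. A row lasts 1/10 s, in which the tool goes at most 50 mm and 8.59 degrees, less where a joint would pass 70% of its speed; a pose out of reach is approached as far as the arm can. A call is refused whole if a number of a shift passes 5 or a number of a turn 8.59, either way. A call with a gripper value outside its range is refused whole. The fingers move at their own pace and stop on an object; FORCE is the grip in N (left out, the last holds). Time passes only in rows, so rows that do not move let the fingers close. It gives the time, the measured TCP pose, the force and the opening at its end, in the units of the state.
- get_state(): the state, without advancing time (a new reading comes with each control period).
- read_camera(name): name is "scene" or "top" or "wrist"; returns a dict with "color" (400x640x3 uint8, red, green, blue), "vfov" (degrees; the focal length in pixels is half the picture's height over the tangent of half this angle, whatever the lens; pixels are square), "cx", "cy" (the principal point, pixels), "distortion" ([k1, k2, p1, p2, k3] as OpenCV has them; the pictures are not rectified), "cam_to_world" (4x4, takes a point from camera to world coordinates). Camera axes: x right, y up, looking along -z (the intrinsics and any distortion apply to the point x, -y, -z); pixel columns grow to the right and rows downward; lengths in m; the calibration is good to about 2 mm. A picture is of the moment at which its call begins. There is no depth.
- sign_off(): hands the job in, once; it reports no verdict.
Trained networks look in the newest picture that a camera, given by its name, has taken for a name from the list of things; names that differ only in an ending like _2 or _b are one class to them, and where a whole thing is asked for, a point or a joint stands for the part that bears it (a point fixed in the world has none). Each returns a list of dicts, best first, with "p" (0 to 1); they miss things now and then, are a little off and sometimes report something else, mostly with a low value. They report only what shows in the picture. A call takes as long as a camera call. They do not tell look-alikes from the thing itself.
- trace(thing, camera): "pixels" (400x640 bool, what is visible of it) and "location" ([column, row] in pixels, amid what is visible of it).
- place_of(thing, camera): "location" ([column, row] in pixels: a listed point, or the origin of a listed thing).
The state is a dict: "time": time; "qpos": joint angles; "dq": joint speeds; "joint_efforts": joint torques, N m; "eef_pos": TCP position; "tcp_rot": TCP orientation; "contact_force": force on the tool from outside, world axes, zero at the start; "wrist_torque": the same for the moment, N m; "opening": opening from 0.0 (shut) to 1.0 (fully open).
Only numpy, scipy, OpenCV 4.12 (cv2) and the standard library are available. Lean on these libraries where they do the work, as an engineer would, in place of code of your own. Each camera call takes 0.05 s, during which the arm holds its last target.

## Working session

There is one attempt and no reset: what is moved stays moved. The work goes in short steps, Python scripts to look and compute and a shell command to move; the robot and the scene stay as the last step left them, time stands still between calls to the robot, and variables do not carry over. Pictures are saved under pics/ and viewed, and the job is handed in when it is done.

```bash
ls; mkdir -p pics
python3 - <<'E'
from plant import *
import cv2
s=get_state()
print({k:s[k] for k in ('time','eef_pos','tcp_rot','contact_force','opening')})
print([k for k in globals() if not k.startswith('_')])
for n in ('scene','top','wrist'):
    c=read_camera(n); cv2.imwrite(f'pics/{n}0.png',c['color'][:,:,::-1])
    print(n,c['vfov'],c['cx'],c['cy'],c['distortion'],c['cam_to_world'].round(3).tolist() if hasattr(c['cam_to_world'],'round') else c['cam_to_world'])
    for t in ('stand','neck_level','clip','clip_eye','clip_grip'):
        print(t,[(round(d['p'],2),[round(float(v),1) for v in d['location']]) for d in place_of(t,n)])
E
```

```text
pics
{'time': 0.0, 'eef_pos': array([ 0.2501379 , -0.6262733 ,  0.24690981]), 'tcp_rot': array([ 9.82018656e-01,  1.88780126e-01, -5.05995337e-05, -1.19221181e-03]), 'contact_force': array([-1.07100764, -0.18891183,  0.11748705]), 'opening': 0.9970145731911396}
['read_camera', 'sign_off', 'get_state', 'trace', 'place_of', 'Unreachable', 'tip_extent', 'cv2', 's']
scene 46.22689990484064 312.37103325896334 194.41809875582598 [-0.09763363  0.          0.          0.          0.        ] [[-0.752, 0.306, -0.584, -0.127], [-0.659, -0.329, 0.676, 0.62], [0.014, 0.893, 0.449, 0.62], [0.0, 0.0, 0.0, 1.0]]
stand [(0.86, [230.1, 252.6])]
neck_level [(0.68, [224.1, 215.8])]
clip [(0.42, [360.3, 218.2])]
clip_eye [(0.46, [360.8, 217.8])]
clip_grip []
top 54.24552349162201 319.7707983474001 202.50319222844746 [-0.08699571  0.          0.          0.          0.        ] [[0.03, 0.997, -0.071, 0.479], [-0.999, 0.031, 0.024, -0.13], [0.026, 0.07, 0.997, 1.053], [0.0, 0.0, 0.0, 1.0]]
stand [(0.88, [244.0, 178.6])]
neck_level [(0.89, [237.8, 170.6])]
clip [(0.76, [420.8, 230.3]), (0.74, [368.0, 229.3])]
clip_eye [(0.62, [417.3, 228.9]), (0.48, [369.4, 228.3])]
clip_grip [(0.7, [374.6, 244.6]), (0.52, [424.4, 248.9]), (0.5, [325.8, 129.0])]
wrist 63.34551701415489 323.4645791566146 192.58606425100135 [-0.05544589  0.          0.          0.          0.        ] [[0.371, 0.896, 0.242, 0.312], [-0.928, 0.359, 0.097, -0.603], [0.0, -0.261, 0.965, 0.374], [0.0, 0.0, 0.0, 1.0]]
stand []
neck_level []
clip []
clip_eye []
clip_grip []
```

View pics/top0.png

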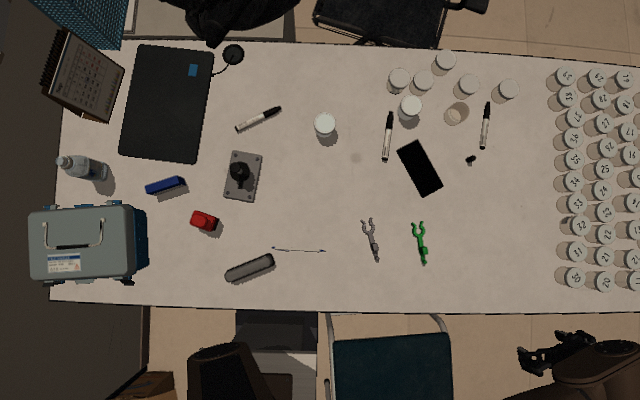

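View pics/scene0.png

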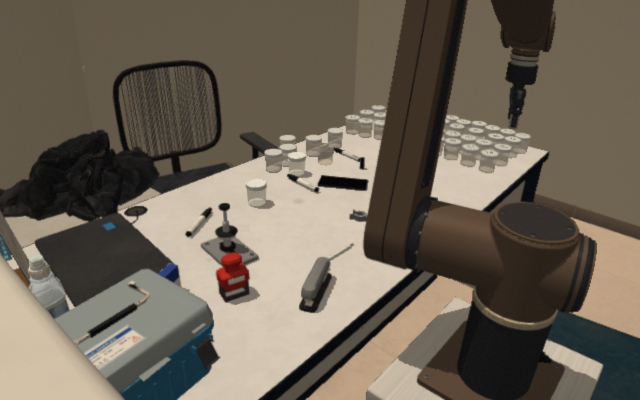

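View pics/wrist0.png

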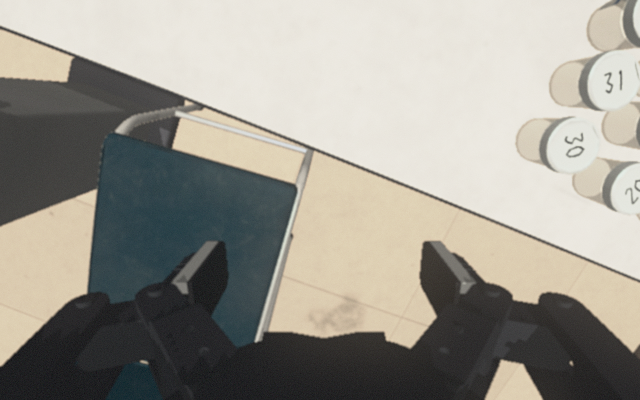

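```bash
cat > h.py <<'E'
import numpy as np, cv2
from scipy.spatial.transform import Rotation as R
def K(c):
    f=200/np.tan(np.radians(c['vfov'])/2); return np.array([[f,0,c['cx']],[0,f,c['cy']],[0,0,1.]])
def ray(c,px):
    u=cv2.undistortPoints(np.array(px,float).reshape(-1,1,2),K(c),np.array(c['distortion'],float)).reshape(-1,2)
    d=np.c_[u[:,0],-u[:,1],-np.ones(len(u))]; T=np.array(c['cam_to_world'])
    return T[:3,3], d@T[:3,:3].T
def onz(c,px,z):
    o,d=ray(c,px); return o+d*((z-o[2])/d[:,2])[:,None]
def proj(c,P):
    P=np.atleast_2d(P); T=np.array(c['cam_to_world']); q=(P-T[:3,3])@T[:3,:3]
    q=q*[1,-1,-1]
    return cv2.projectPoints(q,np.zeros(3),np.zeros(3),K(c),np.array(c['distortion'],float))[0].reshape(-1,2)
E
python3 - <<'E'
from plant import *
from h import *
c=read_camera('top')
cl=trace('clip','top'); 
for d in cl:
    m=d['pixels']; print('clip',d['p'],d['location'],m.sum(),c['color'][m].mean(0))
st=trace('stand','top')[0]['pixels']
im=c['color'][:,:,::-1]
a=cv2.resize(im[205:275,350:440],None,fx=8,fy=8,interpolation=cv2.INTER_CUBIC)
b=cv2.resize(im[140:210,205:285],None,fx=8,fy=8,interpolation=cv2.INTER_CUBIC)
cv2.imwrite('pics/topclip.png',a);cv2.imwrite('pics/topstand.png',b)
print(onz(c,[[368,229.3],[369.4,228.3],[374.6,244.6]],0),onz(c,[[369.4,228.3]],.008),onz(c,[[374.6,244.6]],.030))
print('stand',onz(c,[[244,178.6]],0),'neck',onz(c,[[237.8,170.6]],.103))
for n in('phone','pen_a','stapler','number_stamp','cup_a'):
    print(n,[(round(d['p'],2),onz(c,[d['location']],0)[0].round(3)) for d in place_of(n,'top')])
E
```

```text
clip 0.64 [367.0, 233.3] 263 [87.32319392 79.45627376 74.51330798]
clip 0.59 [419.8, 242.5] 202 [29.86138614 81.8019802  34.89108911]
clip 0.36 [244.9, 176.9] 1452 [67.69903581 62.434573   57.60055096]
[[ 0.48575572 -0.28786213  0.        ]
 [ 0.48856511 -0.29161413  0.        ]
 [ 0.44497245 -0.30674512  0.        ]] [[ 0.48849323 -0.29038622  0.008     ]] [[ 0.44594426 -0.30170958  0.03      ]]
stand [[0.6128647  0.05228221 0.        ]] neck [[0.61907076 0.05060495 0.103     ]]
phone [(0.77, array([ 0.663, -0.435,  0.   ]))]
pen_a [(0.48, array([ 0.424, -0.099,  0.   ]))]
stapler [(0.94, array([0.379, 0.028, 0.   ]))]
number_stamp [(0.95, array([0.492, 0.149, 0.   ]))]
cup_a [(0.64, array([ 0.757, -0.154,  0.   ]))]
```

View pics/topclip.png

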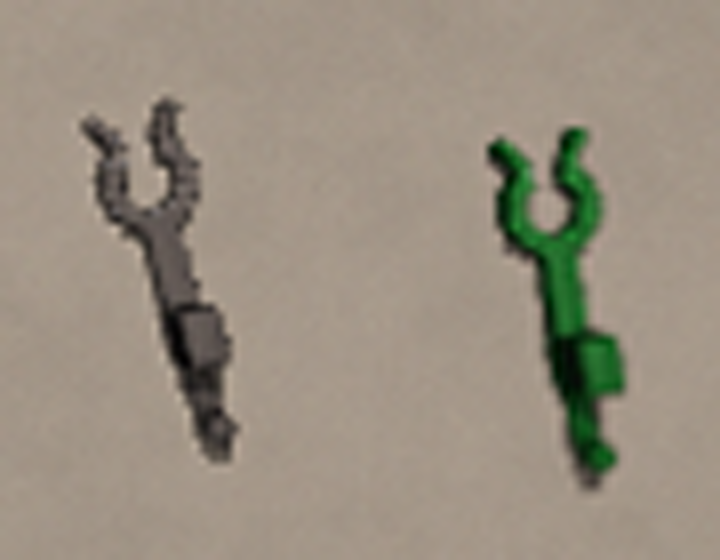

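View pics/topstand.png

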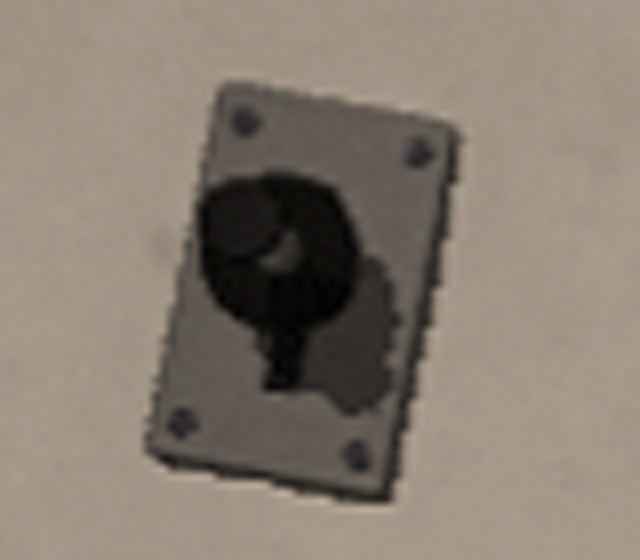

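Run:
```python
from plant import *
from h import *
c=read_camera('top'); print('tip',tip_extent)
Z=lambda x,y,x0,y0:[x0+x/8,y0+y/8]
eye=onz(c,[Z(148,187,350,205)],.016)[0]; g=onz(c,[Z(203,337,350,205)],.046)[0]
d=eye-g; print('eye',eye,'grip',g,'len',np.hypot(*d[:2]),'yaw',np.degrees(np.arctan2(d[1],d[0])))
lips=onz(c,[Z(92,125,350,205),Z(168,103,350,205)],.016); m=lips.mean(0); d=m-eye; print('lip',m,np.hypot(*d[:2]),np.degrees(np.arctan2(d[1],d[0])))
P=onz(c,[Z(*p,205,140) for p in [(222,83),(458,128),(388,488),(155,448)]],.012); print(P)
ctr=P.mean(0); fx=(P[0]+P[1]-P[2]-P[3])/2; fy=(P[0]+P[3]-P[1]-P[2])/2
print('stand',ctr,np.linalg.norm(fx),np.linalg.norm(fy),np.degrees(np.arctan2(fx[1],fx[0])),np.degrees(np.arctan2(-fy[0],fy[1])))
hd=onz(c,[Z(242,217,205,140)],.126); print('head',hd)
s=get_state(); r=R.from_quat(s['tcp_rot']); print(r.as_matrix().round(3)); print(s['time'])
# project check clip
```

```text
tip 0.017
eye [ 0.48815364 -0.2867491   0.016     ] grip [ 0.44001143 -0.30118631  0.046     ] len 0.05026037491817703 yaw 16.693293283442735
lip [ 0.51229421 -0.2801886   0.016     ] 0.02501614220773606 15.203651662937238
[[0.68716148 0.08422365 0.012     ]
 [0.67421566 0.00381911 0.012     ]
 [0.5519326  0.02214226 0.012     ]
 [0.56288693 0.10074118 0.012     ]]
stand [0.61904917 0.05273155 0.012     ] 0.12450353948349928 0.08039483240918525 -8.043123470689839 -8.548254946575378
head [[0.62389297 0.05275869 0.126     ]]
[[ 0.929  0.371 -0.   ]
 [ 0.371 -0.929 -0.   ]
 [-0.    -0.    -1.   ]]
1.35
```

```bash
python3 -m crank '[[-1,3,-2.3,0,0,0,0],[-1,3,-2.3,0,0,0,0],[-1,3,-2.3,0,0,0,0],[-1,3,-2.3,0,0,0,0],[-1,3,-2.3,0,0,0,0]]'; python3 -m crank '[[-1,3,-2.3,0,0,0,0],[-1,3,-2.3,0,0,0,0],[-1,3,-2.3,0,0,0,0],[-1,3,-2.3,0,0,0,0],[-1,2.7,-2.4,0,0,0,5.5]]' 60
python3 - <<'E'
from plant import *
from h import *
c=read_camera('wrist'); cv2.imwrite('pics/w1.png',c['color'][:,:,::-1])
for t,z in (('clip',0),('clip_eye',.008),('clip_grip',.03)):
    print(t,[(round(d['p'],2),d['location'],onz(c,[d['location']],z)[0].round(4)) for d in place_of(t,'wrist')])
s=get_state(); print(s['eef_pos'],R.from_quat(s['tcp_rot']).as_matrix().round(3).tolist(),s['contact_force'],s['opening'],s['time'])
E
```

```text
time: 1.85
eef_pos: [0.3475, -0.4632, 0.2485]
tcp_rot: [0.982, 0.189, 0.0, 0.0]
contact_force: [0.1, -0.3, 0.0]
opening: 0.999
time: 2.35
eef_pos: [0.4412, -0.3008, 0.2486]
tcp_rot: [0.99, 0.14, 0.0, 0.0]
contact_force: [0.7, -0.6, -0.3]
opening: 1.0
clip [(0.91, [324.9, 117.6], array([ 0.4924, -0.289 ,  0.    ])), (0.7, [324.6, 118.3], array([ 0.4916, -0.2889,  0.    ])), (0.65, [433.2, 157.6], array([ 0.4843, -0.4235,  0.    ]))]
clip_eye [(0.69, [322.5, 119.8], array([ 0.4897, -0.287 ,  0.008 ])), (0.57, [438.9, 159.7], array([ 0.4843, -0.4277,  0.008 ]))]
clip_grip [(0.98, [324.0, 169.1], array([ 0.4409, -0.3028,  0.03  ])), (0.94, [436.5, 204.7], array([ 0.4373, -0.4351,  0.03  ]))]
[ 0.44070969 -0.30187534  0.24855513] [[0.959, 0.283, 0.0], [0.283, -0.959, -0.001], [-0.0, 0.001, -1.0]] [-0.26206025 -0.10407728 -0.29905944] 1.0008341802205514 2.55
```

View pics/w1.png

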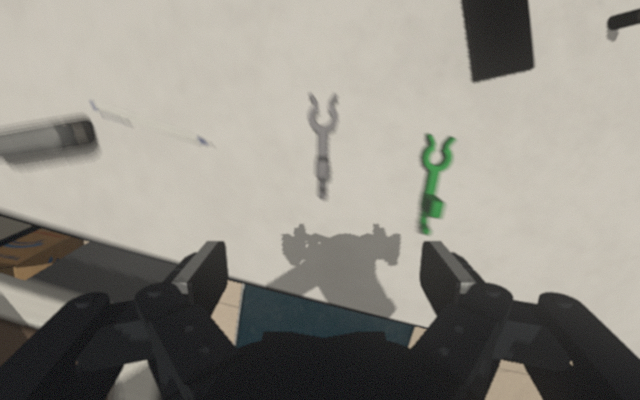

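```bash
python3 -m crank '[[-1,0,0,3,0,0,0],[-1,0,0,4,0,0,0],[-0.2,0,0,3,0,0,0],[-0.2,0,0,1,0,0,0],[-0.2,0,0,0,0,0,0]]'
python3 - <<'E'
from plant import *
from h import *
c=read_camera('wrist'); cv2.imwrite('pics/w2.png',c['color'][:,:,::-1])
for t,z in (('clip_eye',.008),('clip_grip',.03)):
    print(t,[(round(d['p'],2),d['location'],onz(c,[d['location']],z)[0].round(4)) for d in place_of(t,'wrist')])
s=get_state(); print(s['eef_pos'],R.from_quat(s['tcp_rot']).as_matrix().round(3).tolist(),s['contact_force'],s['opening'],s['time'])
E
```

```text
time: 3.05
eef_pos: [0.4393, -0.3025, 0.1368]
tcp_rot: [0.99, 0.141, -0.001, -0.001]
contact_force: [0.5, 0.0, 0.4]
opening: 0.6
clip_eye [(0.62, [482.1, 177.0], array([ 0.4852, -0.4242,  0.008 ])), (0.6, [325.5, 123.1], array([ 0.4901, -0.2901,  0.008 ]))]
clip_grip [(0.66, [326.9, 196.1], array([ 0.4403, -0.3057,  0.03  ])), (0.61, [483.1, 245.2], array([ 0.4362, -0.4354,  0.03  ]))]
[ 0.44132862 -0.30374104  0.14048288] [[0.96, 0.28, 0.003], [0.28, -0.96, -0.003], [0.002, 0.003, -1.0]] [-0.33936708 -0.1038441   0.5289611 ] 0.6020527007178424 3.2
```

View pics/w2.png

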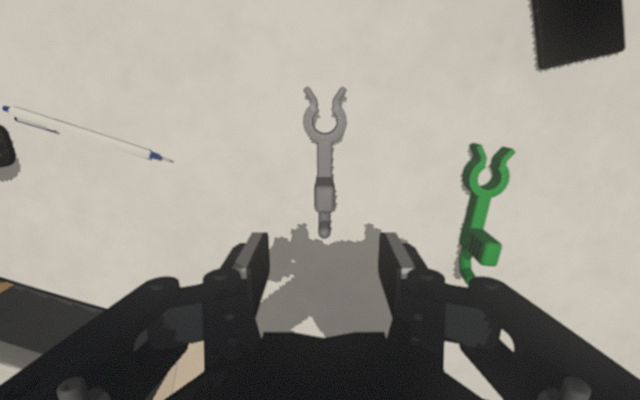

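```bash
python3 -m crank '[[-0.2,0,0,3,0,0,0],[-0.2,0,0,3,0,0,0],[-0.2,0,0,2.5,0,0,0],[-0.2,0,0,1.5,0,0,0],[-0.2,-0.1,0,1,0,0,0]]'
python3 - <<'E'
from plant import *
from h import *
c=read_camera('wrist'); cv2.imwrite('pics/w3.png',c['color'][:,:,::-1])
for i in range(2):
    s=get_state(); print(s['eef_pos'],R.from_quat(s['tcp_rot']).as_matrix().round(3).tolist(),s['contact_force'],s['opening'],s['time'])
E
```

```text
time: 3.7
eef_pos: [0.4401, -0.3031, 0.0286]
tcp_rot: [0.99, 0.142, 0.0, 0.001]
contact_force: [0.3, -0.1, -0.2]
opening: 0.6
[ 0.43924783 -0.30251316  0.02729858] [[0.96, 0.28, -0.001], [0.28, -0.96, 0.001], [-0.0, -0.001, -1.0]] [-0.67394689  0.43559748 -0.43523589] 0.6061304194803803 3.75
[ 0.43924783 -0.30251316  0.02729858] [[0.96, 0.28, -0.001], [0.28, -0.96, 0.001], [-0.0, -0.001, -1.0]] [-0.67394689  0.43559748 -0.43523589] 0.6061304194803803 3.75
```

View pics/w3.png

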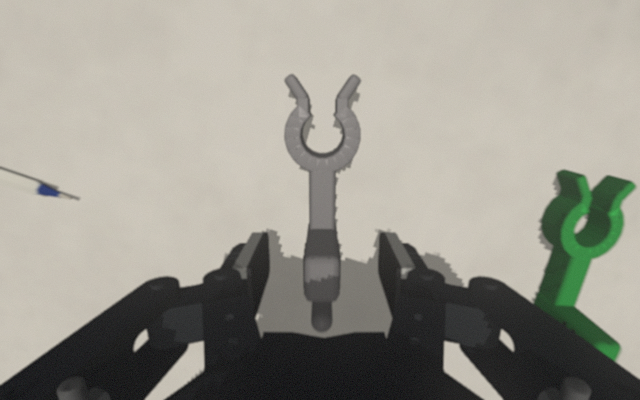

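```bash
python3 -m crank '[[1,0,0,0,0,0,0],[1,0,0,0,0,0,0],[1,0,0,0,0,0,0],[1,0,0,0,0,0,0],[1,0,0,0,0,0,0]]' 70
python3 -m crank '[[1,0,0,0,0,0,0],[1,0,0,0,0,0,0]]' 70
python3 - <<'E'
from plant import *
from h import *
c=read_camera('wrist'); cv2.imwrite('pics/w4.png',c['color'][:,:,::-1])
s=get_state(); print(s['eef_pos'],R.from_quat(s['tcp_rot']).as_matrix().round(3).tolist(),s['contact_force'],s['wrist_torque'],s['opening'],s['time'])
E
```

```text
time: 4.25
eef_pos: [0.4404, -0.3034, 0.0299]
tcp_rot: [0.99, 0.141, 0.001, 0.001]
contact_force: [-1.5, 0.1, 6.5]
opening: 0.151
time: 4.45
eef_pos: [0.4404, -0.3034, 0.0299]
tcp_rot: [0.99, 0.141, 0.001, 0.001]
contact_force: [-0.8, 1.2, 6.3]
opening: 0.153
[ 0.44040105 -0.30337994  0.02993221] [[0.96, 0.28, 0.002], [0.28, -0.96, -0.002], [0.001, 0.002, -1.0]] [0.19884787 0.81737022 6.02330298] [0.15390006 0.10167846 0.02647548] 0.1537784159888884 4.5
```

View pics/w4.png

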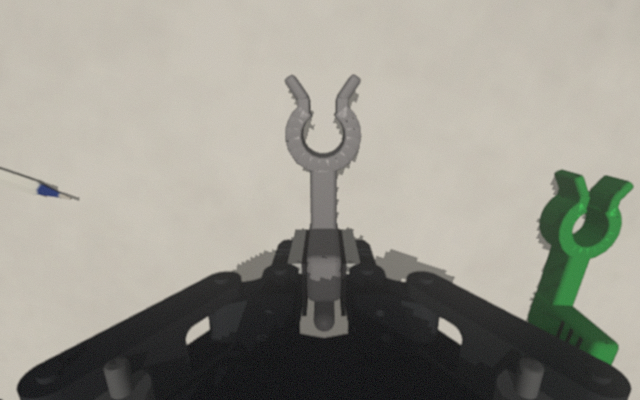

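```bash
python3 - <<'E'
from plant import *
from h import *
c=read_camera('wrist')
s=get_state(); r=R.from_quat(s['tcp_rot'])
for t,z in (('clip_eye',.008),('clip_grip',.03)):
    for d in place_of(t,'wrist'):
        p=onz(c,[d['location']],z)[0]; print(t,round(d['p'],2),np.round(d['location'],1),p.round(4),r.inv().apply(p-s['eef_pos']).round(4))
# proj expected points in tool frame 
for zz in(.016,0):
  p=onz(c,[[322.5,133],[322,131]],zz); print(zz,r.inv().apply(p-s['eef_pos']).round(4))
E
python3 -m crank '[[1,0,0,-1,0,0,0],[1,0,0,-2.5,0,0,0],[1,0,0,-3.5,0,0,0],[1,0,0,-4,0,0,0],[1,0,0,-3,0,0,0]]'
```

```text
clip_eye 0.55 [578.3 223.2] [ 0.4863 -0.4252  0.008 ] [0.0099 0.1297 0.0223]
clip_grip 0.91 [576.2 338.1] [ 0.4354 -0.4338  0.03  ] [-0.0413  0.1238  0.0002]
clip_grip 0.63 [323.3 260.6] [ 0.4424 -0.3038  0.03  ] [ 0.0018  0.0009 -0.    ]
0.016 [[0.0544 0.0006 0.014 ]
 [0.0552 0.0004 0.014 ]]
0 [[0.0531 0.0005 0.03  ]
 [0.054  0.0003 0.03  ]]
time: 5.15
eef_pos: [0.4396, -0.3026, 0.1709]
tcp_rot: [0.99, 0.141, 0.001, 0.001]
contact_force: [-0.2, -0.6, 0.2]
opening: 0.153
```

```bash
python3 -m crank '[[1,0,0,0,0,0,8.2],[1,0,0,0,0,0,8.2],[1,0,0,0,0,0,8.2],[1,0.2,-2,0,0,0,0],[1,0.2,-4,0,0,0,0]]'; python3 -m crank '[[1,0.2,-4.5,0,0,0,0],[1,0.2,-4.5,0,0,0,0],[1,0.2,-4.5,0,0,0,0],[1,0,-4.5,0,0,0,0],[1,0,-4.5,0,0,0,0]]';  python3 -m crank '[[1,0,-4.5,0,0,0,0],[1,0,-3,0,0,0,0],[1,0,-1.5,0,0,0,0],[1,0,0,0,0,0,0]]'
python3 - <<'E'
from plant import *
from h import *
for n in ('wrist','top','scene'):
    c=read_camera(n); cv2.imwrite(f'pics/{n}5.png',c['color'][:,:,::-1])
    for t,z in (('stand',0),('neck_level',.103),('clip_eye',.1495)):
        for d in place_of(t,n):
            print(n,t,round(d['p'],2),np.round(d['location'],1),onz(c,[d['location']],z)[0].round(4))
s=get_state(); print(s['eef_pos'],R.from_quat(s['tcp_rot']).as_matrix().round(3).tolist(),s['contact_force'],s['wrist_torque'],s['opening'],s['time'])
E
```

```text
time: 5.65
eef_pos: [0.4519, -0.2447, 0.1687]
tcp_rot: [0.997, -0.075, 0.0, 0.0]
contact_force: [1.3, 1.1, -0.8]
opening: 0.156
time: 6.15
eef_pos: [0.4902, -0.02, 0.1684]
tcp_rot: [0.997, -0.073, -0.0, -0.0]
contact_force: [0.5, -0.7, -0.3]
opening: 0.151
time: 6.55
eef_pos: [0.5033, 0.069, 0.1682]
tcp_rot: [0.997, -0.071, -0.0, -0.0]
contact_force: [-0.1, -0.4, -0.7]
opening: 0.154
wrist stand 0.91 [320.2  41.7] [0.6209 0.054  0.    ]
wrist neck_level 0.66 [318.6   7.8] [0.6198 0.0541 0.103 ]
wrist neck_level 0.26 [318.   40.7] [0.6033 0.0568 0.103 ]
top stand 0.89 [242.3 178.7] [0.6124 0.0569 0.    ]
top stand 0.26 [236.2 173.9] [0.6251 0.0741 0.    ]
top neck_level 0.85 [238.4 173.7] [0.6115 0.0488 0.103 ]
top clip_eye 0.76 [419.  228.4] [ 0.4902 -0.3856  0.1495]
top clip_eye 0.56 [230. 197.] [0.5499 0.0571 0.1495]
scene stand 0.61 [228.7 251.9] [0.625  0.0492 0.    ]
scene stand 0.31 [227.4 217.7] [ 0.7548 -0.0542  0.    ]
scene neck_level 0.57 [224.3 216.4] [0.6181 0.0586 0.103 ]
scene clip_eye 0.84 [389.9 198.3] [ 0.3466 -0.1912  0.1495]
scene clip_eye 0.53 [243.1 207.4] [0.5523 0.0572 0.1495]
[0.5037949  0.06674515 0.16832987] [[0.989, -0.146, -0.0], [-0.146, -0.989, 0.0], [-0.0, -0.0, -1.0]] [ 0.32675109 -0.65895426 -0.91782485] [-0.05407283  0.06467105  0.02239147] 0.15184739474854916 7.15
```

View pics/wrist5.png

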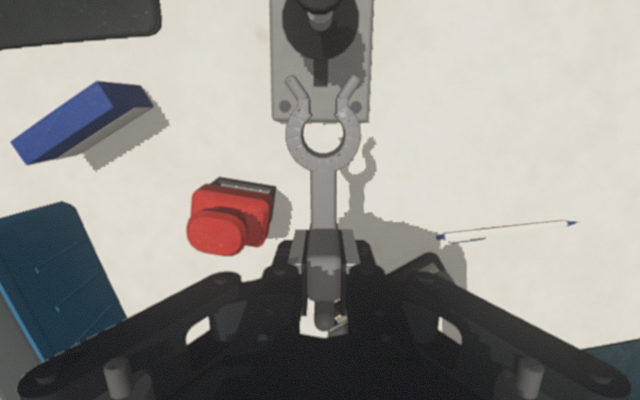

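View pics/scene5.png

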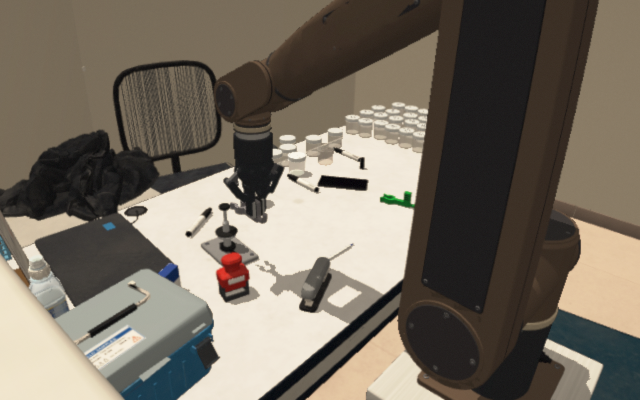

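Run:
```python
from plant import *
from h import *
c=read_camera('wrist'); im=c['color'][:,:,::-1]
cv2.imwrite('pics/z1.png',cv2.resize(im[0:170,250:400],None,fx=3.5,fy=3.5,interpolation=cv2.INTER_CUBIC))
g=cv2.cvtColor(c['color'],cv2.COLOR_RGB2GRAY).astype(float)
L=[];Rr=[];S=[]
for r in range(15,115,6):
    row=cv2.GaussianBlur(g,(3,3),0)[r]; dd=np.diff(row)
    l=255+np.argmin(dd[255:285])+.5; rr=358+np.argmax(dd[358:380])+.5
    L.append([l,r]);Rr.append([rr,r])
s=get_state(); r=R.from_quat(s['tcp_rot'])
for nm,A,z in(('L',L,.012),('R',Rr,.012)):
    P=r.inv().apply(onz(c,A,z)-s['eef_pos']); k=np.polyfit(P[:,0],P[:,1],1); res=P[:,1]-np.polyval(k,P[:,0]); ok=abs(res)<.0015;k=np.polyfit(P[ok,0],P[ok,1],1)
    print(nm,ok.sum(),'slope deg',np.degrees(k[0]).round(2),'y at x=.115',np.polyval(k,.115).round(4),np.round([a[0] for a in A],1))
print(s['eef_pos'],r.as_euler('xyz',degrees=True))
```

```text
L 17 slope deg 0.52 y at x=.115 -0.0455 [265.5 265.5 265.5 265.5 265.5 266.5 266.5 266.5 266.5 266.5 267.5 267.5
 267.5 267.5 267.5 267.5 267.5]
R 17 slope deg 0.28 y at x=.115 0.0376 [370.5 368.5 368.5 368.5 368.5 368.5 368.5 367.5 368.5 367.5 367.5 367.5
 366.5 366.5 366.5 366.5 366.5]
[0.503832   0.06685407 0.16834937] [-1.79998759e+02 -2.92480395e-03 -8.36251514e+00]
```

View pics/z1.png

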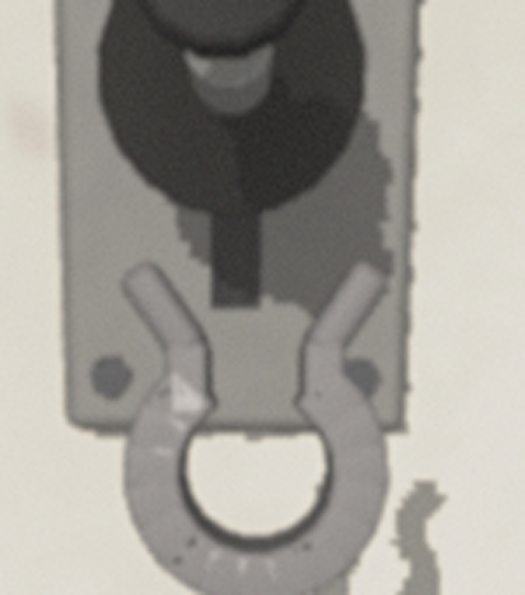

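Run:
```python
from plant import *
from h import *
c=read_camera('wrist'); s=get_state(); r=R.from_quat(s['tcp_rot'])
q=lambda x,y:[250+x/3.5,y/3.5]
def t(px,z): return r.inv().apply(onz(c,px,z)-s['eef_pos']).round(4)
print('slot',t([q(236,230),q(236,300)],.012))
print('collar edges',t([q(100,80),q(365,80)],.06), 'front',t([q(236,212)],.06))
print('sleeve top edges',t([q(188,70),q(273,70)],.082))
print('clip bore at z+16',t([q(257,465)],.1565-.001),'lips',t([q(125,285),q(385,270)],.1555), 'gap', t([q(210,370),q(302,370)],.1555))
for d in place_of('neck_level','wrist'): print(d['p'],t([d['location']],.103))
for d in place_of('stand','wrist'): print(d['p'],t([d['location']],0))
```

```text
slot [[ 0.098  -0.0039  0.1563]
 [ 0.0822 -0.004   0.1563]]
collar edges [[ 0.12   -0.0289  0.1083]
 [ 0.1199  0.0215  0.1083]] front [[ 0.096  -0.0031  0.1083]]
sleeve top edges [[ 0.1164 -0.0109  0.0863]
 [ 0.1164  0.0037  0.0863]]
clip bore at z+16 [[0.055  0.0009 0.0128]] lips [[ 0.0758 -0.0145  0.0128]
 [ 0.0775  0.0158  0.0128]] gap [[ 0.0661 -0.0046  0.0128]
 [ 0.0661  0.0063  0.0128]]
0.56 [[ 0.1155 -0.0024  0.0653]]
0.61 [[ 0.1183 -0.0049  0.1683]]
0.48 [[-0.0176 -0.0761  0.1683]]
```

```bash
python3 -m crank '[[1,0,-0.2,1.4,0,0,0.4],[1,0,-0.25,2,0,0,0],[1,0,0,1,0,0,0],[1,0,0,0,0,0,0]]'
python3 - <<'E'
from plant import *
from h import *
c=read_camera('wrist'); im=c['color'][:,:,::-1]
cv2.imwrite('pics/z2.png',cv2.resize(im[0:170,240:400],None,fx=3.5,fy=3.5,interpolation=cv2.INTER_CUBIC))
c2=read_camera('scene'); cv2.imwrite('pics/s2.png',cv2.resize(c2['color'][150:300,170:320,::-1],None,fx=4,fy=4,interpolation=cv2.INTER_CUBIC))
s=get_state(); r=R.from_quat(s['tcp_rot'])
print(s['eef_pos'],r.as_euler('xyz',degrees=True),s['contact_force'],s['wrist_torque'])
E
```

```text
time: 7.75
eef_pos: [0.5027, 0.0717, 0.1217]
tcp_rot: [0.997, -0.076, -0.003, 0.0]
contact_force: [0.2, 0.2, -0.5]
opening: 0.151
[0.50441831 0.07153051 0.12407779] [ 1.79996159e+02  3.43763346e-02 -8.74082788e+00] [ 0.34231866 -0.12556358 -0.79028897] [ 0.01404612  0.03411901 -0.00125204]
```

View pics/z2.png

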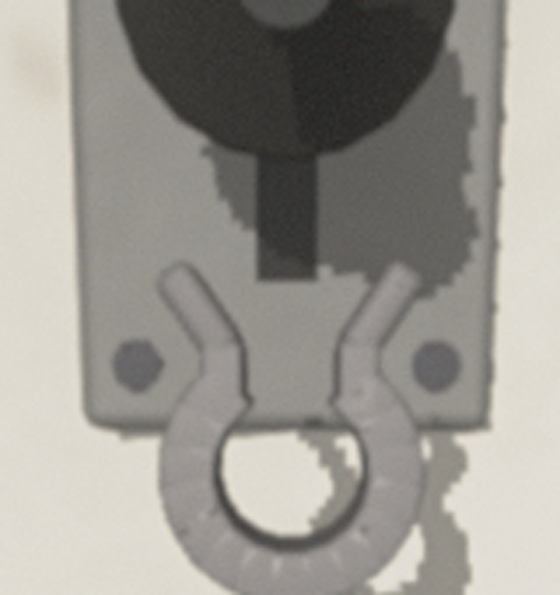

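View pics/s2.png

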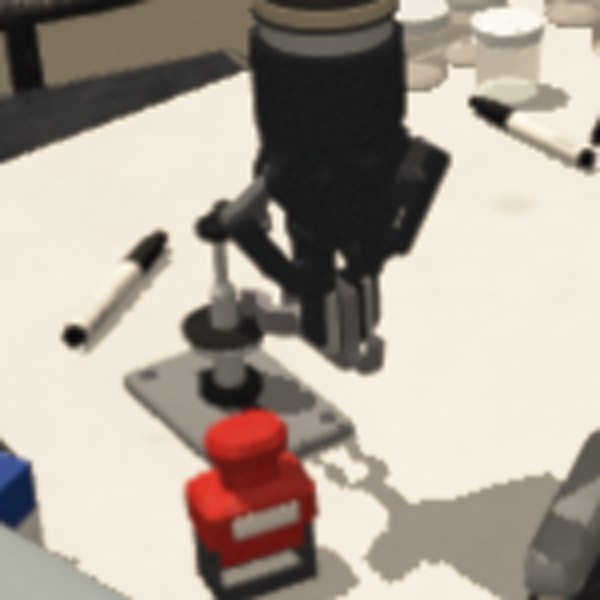

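```bash
python3 -m crank '[[1,1,-0.08,0,0,0,0],[1,1.5,0,0,0,0,0],[1,0.7,0,0,0,0,0],[1,0,0,0,0,0,0]]'
python3 - <<'E'
from plant import *
from h import *
c=read_camera('wrist'); im=c['color'][:,:,::-1]
cv2.imwrite('pics/z3.png',cv2.resize(im[0:170,240:400],None,fx=3.5,fy=3.5,interpolation=cv2.INTER_CUBIC))
s=get_state(); r=R.from_quat(s['tcp_rot'])
print(s['eef_pos'],r.as_euler('xyz',degrees=True),s['contact_force'],s['wrist_torque'])
E
```

```text
time: 8.25
eef_pos: [0.5379, 0.0671, 0.1253]
tcp_rot: [0.997, -0.076, 0.001, -0.0]
contact_force: [-0.3, 0.4, -0.9]
opening: 0.155
[0.53693369 0.0673061  0.12482491] [-1.79992531e+02 -4.22433813e-02 -8.75630809e+00] [-0.09135428  0.99508759 -0.99156821] [-0.01192072  0.07999053  0.02129131]
```

View pics/z3.png

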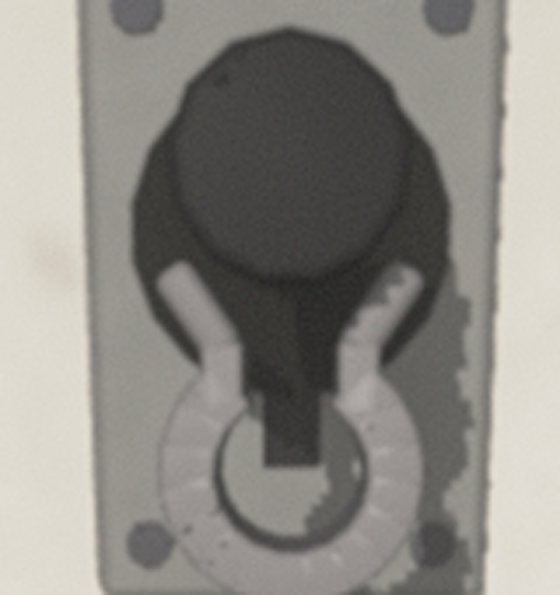

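Run:
```python
from plant import *
from h import *
c=read_camera('wrist'); s=get_state(); r=R.from_quat(s['tcp_rot'])
q=lambda x,y:[240+x/3.5,y/3.5]
t=lambda px,z: r.inv().apply(onz(c,px,z)-s['eef_pos']).round(4)
print('head',t([q(291,28),q(291,268),q(177,150),q(405,150)],.126),'bore top rim',t([q(291,395),q(291,540),q(291,470)],.111),t([q(220,470),q(365,470)],.111))
print('collar',t([q(133,215),q(448,215)],.06))
```

```text
head [[ 0.1003  0.0008 -0.0015]
 [ 0.0772  0.0008 -0.0015]
 [ 0.0888 -0.0109 -0.0015]
 [ 0.0888  0.0124 -0.0015]] bore top rim [[0.0638 0.0008 0.0135]
 [0.0463 0.0008 0.0135]
 [0.0549 0.0008 0.0135]] [[ 0.0549 -0.0079  0.0135]
 [ 0.0549  0.0098  0.0135]]
collar [[ 0.0907 -0.0243  0.0645]
 [ 0.0908  0.0256  0.0645]]
```

```bash
python3 -m crank '[[1,0.7,0,0,0,0,0],[1,0.7,0,0,0,0,0],[1,0.5,0,0,0,0,0],[1,0,0,0,0,0,0]]'; python3 -m crank '[[1,0.4,0,0,0,0,0],[1,0.4,0,0,0,0,0],[1,0.2,0,0,0,0,0],[1,0,0,0,0,0,0]]'
python3 - <<'E'
from plant import *
from h import *
c=read_camera('wrist'); im=c['color'][:,:,::-1]
cv2.imwrite('pics/z4.png',cv2.resize(im[0:170,240:400],None,fx=3.5,fy=3.5,interpolation=cv2.INTER_CUBIC))
s=get_state(); r=R.from_quat(s['tcp_rot'])
print(s['eef_pos'],r.as_euler('xyz',degrees=True),r.inv().apply(s['contact_force']),s['wrist_torque'])
E
```

```text
time: 8.75
eef_pos: [0.5558, 0.0644, 0.1245]
tcp_rot: [0.997, -0.076, 0.0, 0.0]
contact_force: [-0.0, -0.7, -0.9]
opening: 0.15
time: 9.15
eef_pos: [0.5652, 0.063, 0.1243]
tcp_rot: [0.997, -0.076, 0.0, -0.0]
contact_force: [-0.2, 0.1, -0.6]
opening: 0.152
[0.56495633 0.06303353 0.12430496] [ 1.79999454e+02  6.77415654e-03 -8.73875158e+00] [-0.78995936  0.58844906  1.54086353] [ 0.00859809  0.04402026 -0.01870712]
```

View pics/z4.png

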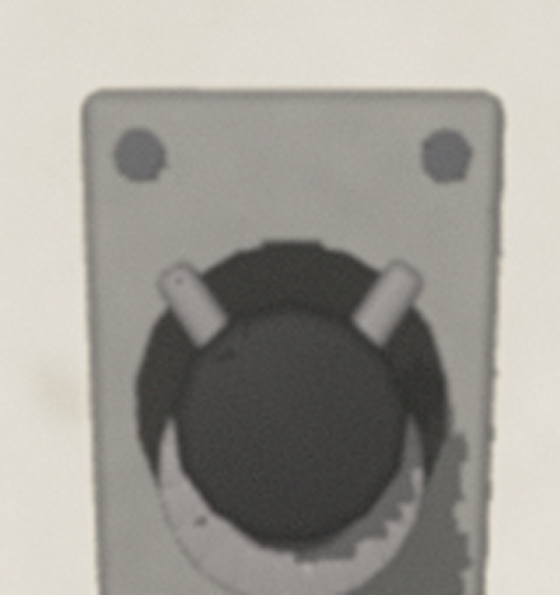

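```bash
python3 -m crank '[[1,0.3,0,0,0,0,0],[1,0.2,0,0,0,0,0],[1,0,0,0,0,0,0]]'; python3 -m crank '[[1,0.1,0,0,0,0,0],[1,0,0,0,0,0,0]]';  python3 -m crank '[[1,0.1,0,0,0,0,0],[1,0,0,0,0,0,0]]';  python3 -m crank '[[1,0.1,0,0,0,0,0],[1,0,0,0,0,0,0]]'
```

```text
time: 9.5
eef_pos: [0.5701, 0.0622, 0.1244]
tcp_rot: [0.997, -0.076, 0.0, -0.0]
contact_force: [0.5, 0.2, -0.2]
opening: 0.156
time: 9.7
eef_pos: [0.5709, 0.0621, 0.1243]
tcp_rot: [0.997, -0.076, 0.0, -0.0]
contact_force: [0.2, 0.0, -1.7]
opening: 0.156
time: 9.9
eef_pos: [0.5719, 0.062, 0.1244]
tcp_rot: [0.997, -0.076, 0.0, 0.0]
contact_force: [0.1, -0.0, -1.8]
opening: 0.152
time: 10.1
eef_pos: [0.5729, 0.0618, 0.1244]
tcp_rot: [0.997, -0.076, 0.0, 0.0]
contact_force: [-0.5, -0.4, -0.8]
opening: 0.151
```

```bash
for i in 1; do python3 -m crank '[[1,0.1,0,0,0,0,0],[1,0,0,0,0,0,0]]'; done; python3 -m crank '[[1,0.1,0,0,0,0,0],[1,0,0,0,0,0,0]]'
```

```text
time: 10.3
eef_pos: [0.5739, 0.0617, 0.1244]
tcp_rot: [0.997, -0.076, 0.0, -0.0]
contact_force: [0.3, -0.0, -0.5]
opening: 0.151
time: 10.5
eef_pos: [0.5749, 0.0615, 0.1243]
tcp_rot: [0.997, -0.076, 0.0, -0.0]
contact_force: [0.2, -1.0, -1.2]
opening: 0.153
```

```bash
python3 -m crank '[[1,0.1,0,0,0,0,0],[1,0,0,0,0,0,0]]'
```

```text
time: 10.7
eef_pos: [0.5759, 0.0613, 0.1244]
tcp_rot: [0.997, -0.076, 0.0, 0.0]
contact_force: [-0.5, 0.5, -0.4]
opening: 0.151
```

```bash
python3 -m crank '[[1,0.1,0,0,0,0,0],[1,0,0,0,0,0,0]]'
```

```text
time: 10.9
eef_pos: [0.5769, 0.0612, 0.1244]
tcp_rot: [0.997, -0.076, 0.0, 0.0]
contact_force: [0.5, -0.2, -0.7]
opening: 0.151
```

```bash
python3 -m crank '[[1,0.1,0,0,0,0,0],[1,0,0,0,0,0,0]]'
```

```text
time: 11.1
eef_pos: [0.5775, 0.0611, 0.1243]
tcp_rot: [0.997, -0.076, -0.0, -0.0]
contact_force: [-1.2, 0.1, 0.0]
opening: 0.154
```

```bash
python3 -m crank '[[1,0.1,0,0,0,0,0],[1,0,0,0,0,0,0]]'
```

```text
time: 11.3
eef_pos: [0.5782, 0.061, 0.1242]
tcp_rot: [0.997, -0.076, -0.001, -0.0]
contact_force: [-4.1, 1.2, 0.8]
opening: 0.153
```

```bash
python3 -m crank '[[1,0.1,0,0,0,0,0],[1,0,0,0,0,0,0]]'
```

```text
time: 11.5
eef_pos: [0.5789, 0.0609, 0.1242]
tcp_rot: [0.997, -0.076, -0.001, -0.0]
contact_force: [-6.0, 0.1, 2.5]
opening: 0.157
```

```bash
python3 -m crank '[[1,-0.3,0,0,0,0,0],[1,-0.3,0,0,0,0,0],[1,-0.18,0,0,0,0,0],[1,0,0,0,0,0,0],[1,0,0,0,0,0,0]]'
python3 - <<'E'
from plant import *
from h import *
c=read_camera('wrist'); im=c['color'][:,:,::-1]
cv2.imwrite('pics/z6.png',cv2.resize(im[0:220,240:400],None,fx=2.7,fy=2.7,interpolation=cv2.INTER_CUBIC))
c2=read_camera('scene'); cv2.imwrite('pics/s6.png',cv2.resize(c2['color'][170:290,170:320,::-1],None,fx=4.5,fy=4.5,interpolation=cv2.INTER_CUBIC))
s=get_state(); r=R.from_quat(s['tcp_rot'])
print(s['eef_pos'],r.as_euler('xyz',degrees=True),r.inv().apply(s['contact_force']),s['wrist_torque'])
E
```

```text
time: 12.0
eef_pos: [0.5723, 0.0619, 0.1245]
tcp_rot: [0.997, -0.076, 0.001, -0.0]
contact_force: [-0.3, -0.5, -0.7]
opening: 0.154
[0.57225223 0.06189535 0.12446126] [-1.79998056e+02 -4.04806437e-02 -8.74027448e+00] [0.2444126  0.65100809 1.253382  ] [-0.01516073  0.11964597  0.0423343 ]
```

View pics/z6.png

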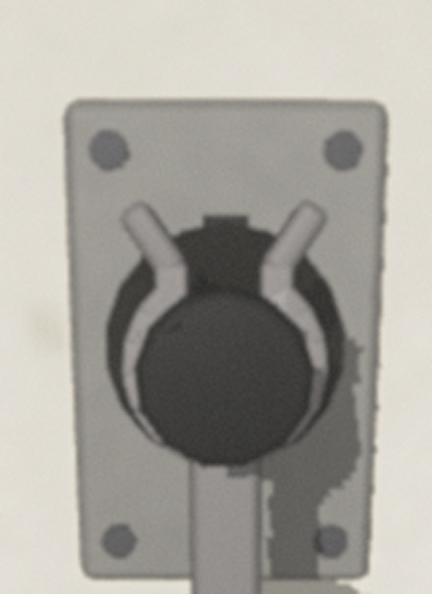

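View pics/s6.png

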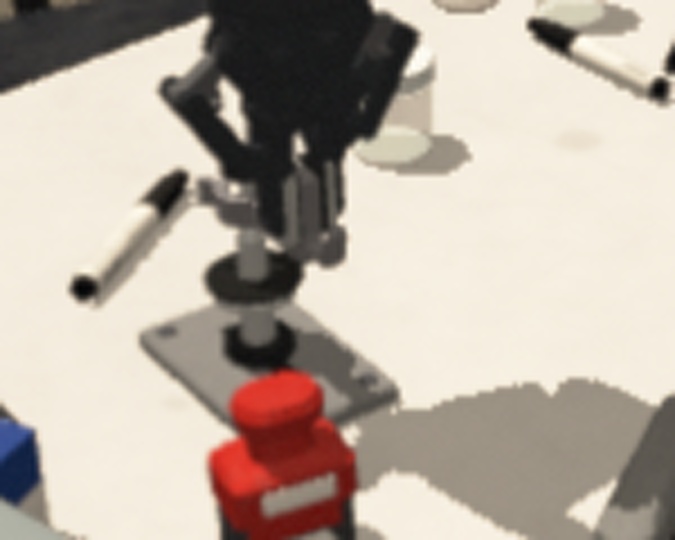

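```bash
python3 -m crank '[[1,0,0,0.3,0,0,0],[1,0,0,0.3,0,0,0],[1,0,0,0.2,0,0,0],[1,0,0,0,0,0,0]]'; python3 -m crank '[[1,0,0,0.2,0,0,0],[1,0,0,0.2,0,0,0],[1,0,0,0,0,0,0]]'
```

```text
time: 12.5
eef_pos: [0.5716, 0.062, 0.1157]
tcp_rot: [0.997, -0.076, -0.001, 0.0]
contact_force: [-0.1, 0.1, -1.1]
opening: 0.159
time: 12.8
eef_pos: [0.5718, 0.062, 0.1119]
tcp_rot: [0.997, -0.076, -0.0, -0.0]
contact_force: [0.6, 0.1, -0.9]
opening: 0.159
```

```bash
python3 -m crank '[[1,0,0,0.2,0,0,0],[1,0,0,0.2,0,0,0],[1,0,0,0,0,0,0]]'
```

```text
time: 13.1
eef_pos: [0.5717, 0.062, 0.1079]
tcp_rot: [0.997, -0.076, -0.0, -0.0]
contact_force: [-0.8, -0.2, -0.3]
opening: 0.151
```

```bash
python3 -m crank '[[1,0,0,0.3,0,0,0],[1,0,0,0.3,0,0,0],[1,0,0,0.3,0,0,0],[1,0,0,0,0,0,0]]'
```

```text
time: 13.5
eef_pos: [0.5715, 0.062, 0.0986]
tcp_rot: [0.997, -0.076, -0.001, 0.0]
contact_force: [0.8, 0.9, -1.4]
opening: 0.149
```

```bash
python3 -m crank '[[1,0,0,0.2,0,0,0],[1,0,0,0.2,0,0,0],[1,0,0,0,0,0,0]]'
```

```text
time: 13.8
eef_pos: [0.5718, 0.062, 0.095]
tcp_rot: [0.997, -0.076, -0.0, -0.0]
contact_force: [1.0, -0.9, -0.7]
opening: 0.154
```

```bash
python3 -m crank '[[1,0,0,0.2,0,0,0],[1,0,0,0.1,0,0,0],[1,0,0,0,0,0,0]]'
```

```text
time: 14.1
eef_pos: [0.5718, 0.062, 0.0921]
tcp_rot: [0.997, -0.076, -0.0, -0.0]
contact_force: [-0.1, 0.3, -1.2]
opening: 0.149
```

```bash
python3 -m crank '[[1,0,0,0.1,0,0,0],[1,0,0,0,0,0,0]]'
```

```text
time: 14.3
eef_pos: [0.5719, 0.0619, 0.0912]
tcp_rot: [0.997, -0.076, -0.0, -0.0]
contact_force: [-0.8, 0.3, -1.1]
opening: 0.15
```

```bash
python3 -m crank '[[1,0,0,0.1,0,0,0],[1,0,0,0,0,0,0]]'
```

```text
time: 14.5
eef_pos: [0.5719, 0.062, 0.0902]
tcp_rot: [0.997, -0.076, -0.0, 0.0]
contact_force: [-0.1, 0.6, -1.1]
opening: 0.156
```

```bash
python3 -m crank '[[1,0,0,0.1,0,0,0],[1,0,0,0,0,0,0]]'
```

```text
time: 14.7
eef_pos: [0.5721, 0.0619, 0.0895]
tcp_rot: [0.997, -0.076, 0.0, 0.0]
contact_force: [-0.2, 0.2, 0.5]
opening: 0.152
```

```bash
python3 -m crank '[[1,0,0,0.1,0,0,0],[1,0,0,0,0,0,0]]'
```

```text
time: 14.9
eef_pos: [0.5723, 0.0619, 0.0887]
tcp_rot: [0.997, -0.076, 0.0, 0.0]
contact_force: [0.7, -0.3, 1.6]
opening: 0.148
```

```bash
python3 -m crank '[[1,0,0,0.1,0,0,0],[1,0,0,0,0,0,0]]'
```

```text
time: 15.1
eef_pos: [0.5723, 0.0619, 0.0879]
tcp_rot: [0.997, -0.076, 0.0, 0.0]
contact_force: [-1.7, -0.4, 3.5]
opening: 0.154
```

```bash
python3 -m crank '[[1,0,0,0.1,0,0,0],[1,0,0,0,0,0,0]]'
python3 - <<'E'
from plant import *
from h import *
c=read_camera('wrist'); im=c['color'][:,:,::-1]
cv2.imwrite('pics/z7.png',cv2.resize(im[0:400,150:500],None,fx=1.5,fy=1.5))
c2=read_camera('scene'); cv2.imwrite('pics/s7.png',cv2.resize(c2['color'][170:290,170:320,::-1],None,fx=4.5,fy=4.5,interpolation=cv2.INTER_CUBIC))
s=get_state(); r=R.from_quat(s['tcp_rot'])
print(s['eef_pos'],r.as_euler('xyz',degrees=True),r.inv().apply(s['contact_force']),s['wrist_torque'])
E
```

```text
time: 15.3
eef_pos: [0.5725, 0.0619, 0.0871]
tcp_rot: [0.997, -0.076, 0.001, 0.0]
contact_force: [-2.0, 0.3, 5.5]
opening: 0.156
[0.57247719 0.06190941 0.08709805] [-1.79996734e+02 -6.31861868e-02 -8.73777359e+00] [-2.11809198  0.93489092 -4.9271458 ] [-0.07381964  0.11323121  0.03420046]
```

View pics/z7.png

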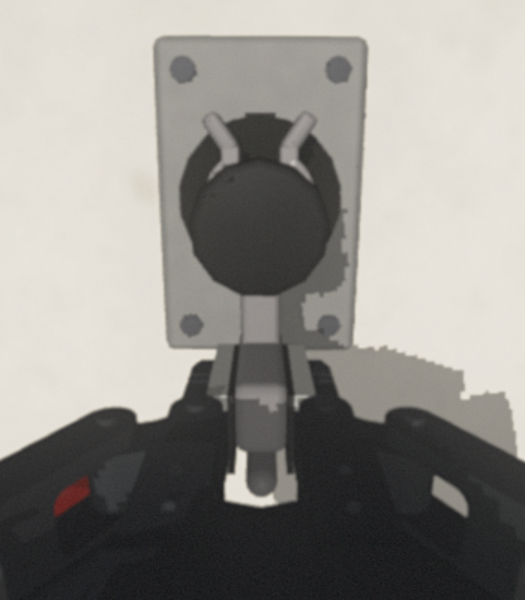

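View pics/s7.png

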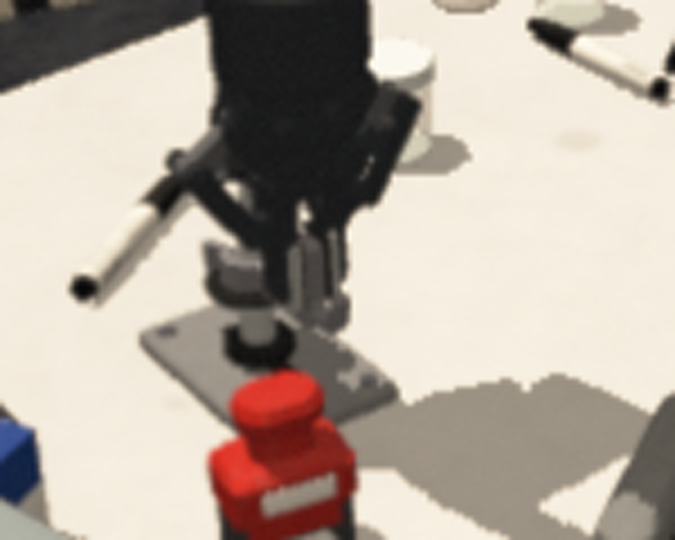

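```bash
python3 -m crank '[[1,0,0,-0.1,0,0,0],[1,0,0,-0.12,0,0,0],[1,0,0,0,0,0,0]]'
```

```text
time: 15.7
eef_pos: [0.5721, 0.0619, 0.0885]
tcp_rot: [0.997, -0.076, 0.0, -0.0]
contact_force: [0.7, -0.4, 2.1]
opening: 0.154
```

```bash
python3 -m crank '[[0.5,0,0,0,0,0,0],[0.5,0,0,0,0,0,0],[0.4,0,0,0,0,0,0],[0.3,0,0,0,0,0,0],[0.2,0,0,0,0,0,0]]'
python3 - <<'E'
from plant import *
from h import *
c=read_camera('wrist'); im=c['color'][:,:,::-1]
cv2.imwrite('pics/z8.png',cv2.resize(im[0:400,150:500],None,fx=1.5,fy=1.5))
c2=read_camera('scene'); cv2.imwrite('pics/s8.png',cv2.resize(c2['color'][170:290,170:320,::-1],None,fx=4.5,fy=4.5,interpolation=cv2.INTER_CUBIC))
s=get_state(); r=R.from_quat(s['tcp_rot'])
print(s['eef_pos'],r.as_euler('xyz',degrees=True),r.inv().apply(s['contact_force']),s['wrist_torque'],s['opening'])
E
```

```text
time: 16.2
eef_pos: [0.5719, 0.062, 0.0883]
tcp_rot: [0.997, -0.076, -0.0, 0.0]
contact_force: [0.2, 1.3, 0.1]
opening: 0.399
[0.57196212 0.06196215 0.08845669] [-1.79998844e+02  4.79478788e-03 -8.73986239e+00] [ 0.14828194 -0.00105264 -1.02810036] [ 0.0229954  -0.04165633  0.00479315] 0.4011505356595046
```

View pics/z8.png

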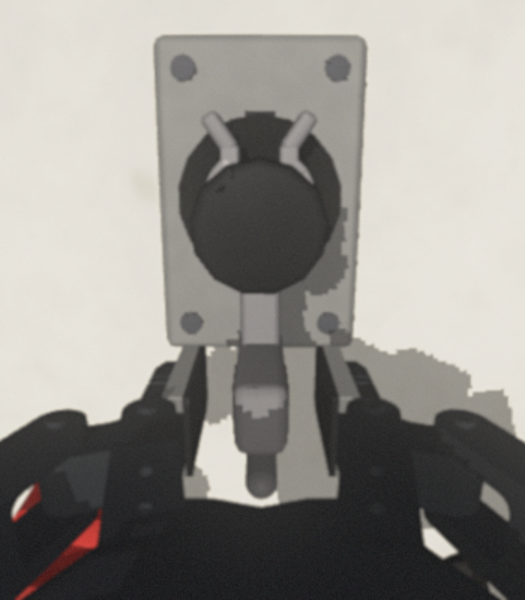

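View pics/s8.png

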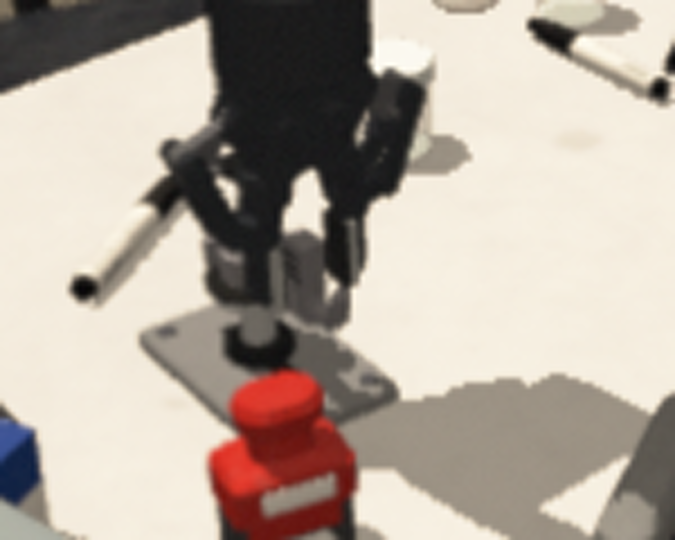

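```bash
python3 -m crank '[[0.2,0,0,-1,0,0,0],[0.2,0,0,-2,0,0,0],[0.2,0,0,-3,0,0,0],[0.2,0,0,-4,0,0,0],[0.2,0,0,-4,0,0,0]]';  python3 -m crank '[[0.2,-2,0,-3,0,0,0],[0.2,-3,0,0,0,0,0],[0.2,-2,0,0,0,0,0],[0.2,0,0,0,0,0,0],[0.2,0,0,0,0,0,0]]'
python3 - <<'E'
from plant import *
from h import *
c=read_camera('wrist'); cv2.imwrite('pics/z9.png',c['color'][:,:,::-1])
c2=read_camera('scene'); cv2.imwrite('pics/s9.png',cv2.resize(c2['color'][170:290,170:320,::-1],None,fx=5,fy=5,interpolation=cv2.INTER_CUBIC))
s=get_state(); r=R.from_quat(s['tcp_rot'])
print(s['eef_pos'],s['contact_force'],s['wrist_torque'],s['opening'],s['time'])
for t,z in (('clip_eye',.068),('clip_grip',.09),('neck_level',.103)):
    for d in place_of(t,'wrist'): print(t,round(d['p'],2),np.round(d['location'],1),onz(c,[d['location']],z)[0].round(4))
    for d in place_of(t,'scene'): print(t,round(d['p'],2),np.round(d['location'],1),onz(c2,[d['location']],z)[0].round(4))
E
```

```text
time: 16.8
eef_pos: [0.5716, 0.062, 0.2304]
tcp_rot: [0.997, -0.076, -0.0, -0.0]
contact_force: [0.5, -0.2, -0.1]
opening: 0.4
time: 17.3
eef_pos: [0.503, 0.0726, 0.2594]
tcp_rot: [0.997, -0.076, 0.001, 0.0]
contact_force: [0.4, -0.4, 0.6]
opening: 0.401
[0.50349986 0.07241781 0.25887534] [ 0.99911137 -0.26919205 -0.2263047 ] [ 0.00455714  0.01189566 -0.01203518] 0.3999277112251041 17.4
clip_eye 0.58 [323.9  43.7] [0.623  0.0528 0.068 ]
clip_eye 0.81 [226.7 229.6] [0.6166 0.0561 0.068 ]
clip_eye 0.74 [388.6 200. ] [ 0.4257 -0.3211  0.068 ]
clip_grip 0.7 [324.8 100.2] [0.5729 0.0597 0.09  ]
clip_grip 0.93 [238.4 228.9] [0.5705 0.0591 0.09  ]
clip_grip 0.67 [342.5 185.2] [ 0.5401 -0.2725  0.09  ]
clip_grip 0.62 [407.2 195.9] [ 0.3813 -0.3352  0.09  ]
neck_level 0.65 [324.   39.4] [0.6201 0.0533 0.103 ]
neck_level 0.69 [225.9 215.5] [0.6187 0.0535 0.103 ]
```

View pics/z9.png

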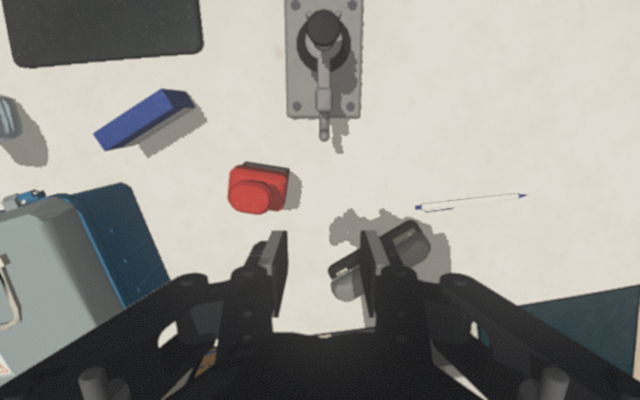

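View pics/s9.png

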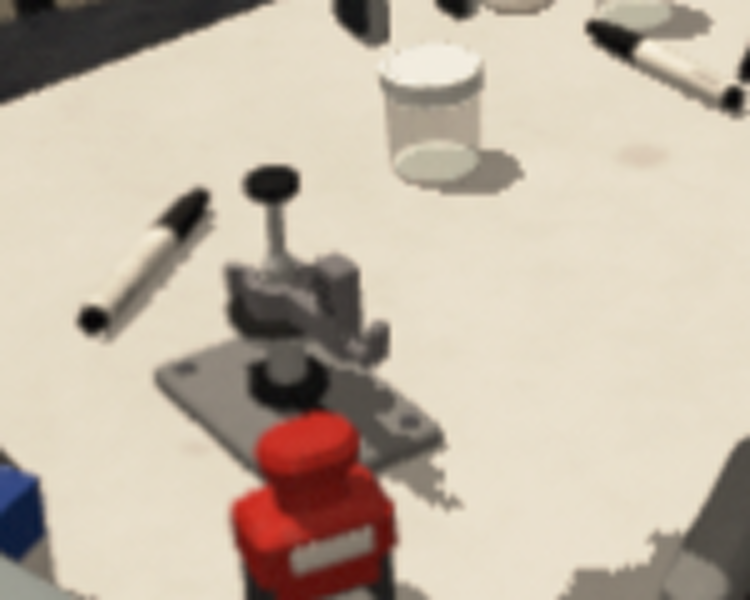

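Run:
```python
from plant import *
from h import *
c=read_camera('scene'); im=cv2.resize(c['color'][170:290,170:320,::-1],None,fx=5,fy=5,interpolation=cv2.INTER_CUBIC)
yaw=np.radians(-8.74); Rz=R.from_euler('z',yaw)
eye=np.array([.5721,.0619,0])+Rz.apply([.0532,0.0003,0])+[0,0,.060]
print(eye)
def box(x0,x1,y0,y1,z0,z1):
    return [[x,y,z] for x in(x0,x1) for y in(y0,y1) for z in(z0,z1)]
out=[]
for tilt,col in ((0,(0,255,0)),(-8,(0,0,255))):
    a=im.copy()
    Rt=Rz*R.from_euler('y',tilt,degrees=True)
    for b in (box(-62,-42,-7,7,0,46),box(-89,-14,-6,6,0,16),box(-89,-79,-6,6,0,31)):
        P=Rt.apply(np.array(b)/1000)+eye; u=(proj(c,P)-[170,170])*5+2
        for i in range(8):
            for j in range(i+1,8):
                if bin(i^j).count('1')==1: cv2.line(a,tuple(int(v) for v in u[i]),tuple(int(v) for v in u[j]),col,1)
    out.append(a[120:420,180:450])
cv2.imwrite('pics/ov.png',np.hstack(out+[im[120:420,180:450]])[:, :800])
```

```text
[0.62472783 0.05411273 0.06      ]
```

View pics/ov.png

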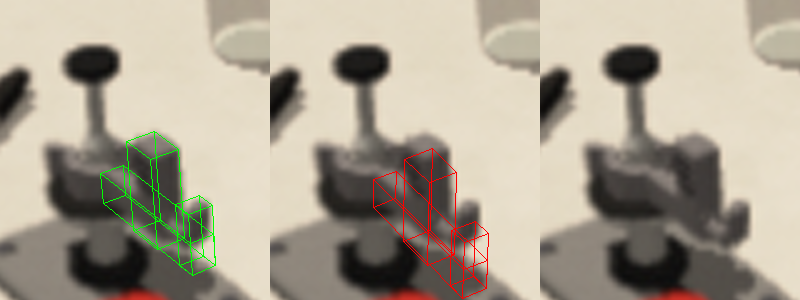

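```bash
python3 -c "
from plant import *
print(get_state()['time'], sign_off())"
```

```text
the job is handed in; nothing more can be done
17.75 None
```

The grey clip is on the collar, released and sitting level with its arm pointing to the foot's front end. I handed the job in at 17.75 s.

- **Pick-up:** I gripped the clip by its block and lined it up with the stand using the wrist camera.
- **Finding the neck:** I slid the C on from the front end at neck height in 1 mm steps. I felt the stop at about 6 N, with contact beginning near TCP x = 0.577.
- **Centring and lowering:** I backed off to about 5.2 mm behind the contact point and lowered it past the cone and sleeve. No side force rose above the sensor noise of about 1 N.
- **Pressing and release:** I pressed it onto the collar to about 5.5 N, eased off to about 2 N, opened the fingers and backed away.

**Last checks:**
- A model of the clip drawn level on the collar matched its outline in the scene picture, and one tilted 8° did not. The hook end looked a millimetre or so higher than the model, which is within the camera calibration.
- The wrist force was about zero, and the gripper was well clear.
- The stapler, stamp and pen looked undisturbed in the wrist picture, and the cup in the scene picture. I did not look at the phone or the green look-alike again after letting go, but the arm never went near them.

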